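# Peel the top parts tray off a clinging pile

## Robot

A 6-joint arm with a two-finger parallel gripper is mounted at the origin on the work surface; the furniture and walls round the work are solid. World frame = base frame: x ahead of the robot, y to its left, z up, the work surface at z = 0. Lengths are in m, angles in rad, forces in N, time in s.
With the tool pointing down it reaches from about 0.35 to 0.875 m from the base axis. Payload 4.2 kg.
Tool frame: the origin (TCP) lies between the finger pads; the fingertips stand 22 mm ahead of it and the grasp point (between the pads) lies 3 mm ahead of it; z points along the fingers, y is the line along which they close (so a half turn about z gives the same grasp; the last joint's range is limited). The gripper opens to 85 mm and grips with 20 to 120 N. Pads are 22 mm wide; open, the fingers measure 114 mm over their backs; the gripper's body (76 mm by 85 mm) begins 54 mm behind the grasp point. The pads swing forward as they close: fully open they stand 13 mm farther back than shut.
Start: joints at [1.361, 0.385, 0.008, 0, -1.194, -0.259], TCP at [0.282, 0.558, 0.253] pointing down, gripper open.
Joint ranges: [-3.14, 3.14], [-1.21, 2.06], [-1.07, 1.41], [-3.16, 2.05], [-2.99, -0.16], [-3.1, 3.1]. Speed limits (rad/s): [2.79, 2.79, 3.14, 3.14, 3.14, 3.14].

## Interface

Orientations are given as a unit quaternion [w, x, y, z].
In Python, from cell import r gives the robot as it stands.
- The arm moves only by the tool servo_tool, never from a script. Its argument "plan" is a list of rows, each a list of 2 entries, a list of its own where there are three numbers: the shift along the tool's x, y, z in cm, then the turn about the tool's z in degrees. In form: [[[tx, ty, tz], twist], ...]. A call has 1 to 12 rows; each row is the pose to reach, as a shift and turn from the pose commanded when the call began, along the tool's axes at that moment; what a row does not reach only later rows make up. A row lasts 1/12 s, in which the tool goes at most 41.7 mm and 7.16 degrees, less where a joint would pass 70% of its speed; a pose out of reach is approached as far as the arm can. A call with a gripper value outside its range is refused whole. "jaw" is the closure, from 0 (fully open) to 1 (shut), set as the call begins (left out, the last holds). The fingers move at their own pace and stop on an object; the grip force is fixed at half the most. Time passes only in rows, so rows that repeat a pose let the fingers close. It gives the time, the measured TCP pose, the force, the opening and the grip force at its end, in the units of the state.
- r.get_obs(): the state, without advancing time (a new reading comes with each control period).
- r.camera(name): name is "scene" or "side" or "wrist"; returns a dict with "frame" (420x560x3 uint8, blue, green, red), "K" (3x3 intrinsics, pixels), "rvec" (rotation vector, rad) and "tvec" (3), from world to camera coordinates, as OpenCV has them. Camera axes: x right, y down, z forward; pixel columns grow to the right and rows downward; lengths in m; the calibration is good to about 2 mm. A picture is of the moment at which its call begins. There is no depth.
- r.hand_in(): hands the job in; it is judged then, once.
Trained networks look in a picture, given as the dict that the camera call returned (one of the last four; its "shot" number tells which), for a name from the list of things; names that differ only in an ending like _2 or _b are one class to them, and where a whole thing is asked for, a point or a joint stands for the part that bears it (a point fixed in the world has none). Each returns a list of dicts, best first, with "confidence" (0 to 1); they miss things now and then, are a little off and sometimes report something else, mostly with a low value. They report only what shows in the picture. A call takes as long as a camera call.
- r.look_for(name, picture): "xyz" ([x, y, z] in m, in world coordinates, good to about 4 mm: the middle of the surface that is visible of it).
The state is a dict: "clock": time; "joint_pos": joint angles; "qd": joint speeds; "joint_torque": joint torques, N m; "tool_pos": TCP position; "orientation": TCP orientation; "ft_force": force on the tool from outside, world axes, zero at the start; "ft_torque": the same for the moment, N m; "gripper_width": finger opening in m; "gripper_force": force on a finger pad.
Only numpy, scipy, OpenCV 4.12 (cv2) and the standard library are available. Lean on these libraries where they do the work, as an engineer would, in place of code of your own. Each camera call takes 0.05 s, during which the arm holds its last target. There are 200 camera calls.

## Task

Lift the wooden lid off the pile of nested trays by its knob and set it down gently, flat and right way up, on the bare table clear of the pile. Then take the top tray by the orange ear at its corner and peel it off by raising that corner first, so that the tacky tray beneath stays seated in the pile, and hold the freed tray up, hollow side up and roughly level, a good 10 cm clear above the rest of the pile. Finish while still holding it there, and leave the other things on the table alone.

Things in the scene. Friction and masses are not known exactly. Their poses are not given: they have to be found in the camera images.
- pile_center (a point): fixed plywood base board 236x186x10 mm that carries four identical nested grey trays, each rim 12 mm above the one below. The point is the centre of the board's top, 10 mm above the table; x along the long (200 mm) side of the trays, y along the short (150 mm) side, z up. The two lowest trays are fixed to the board.
- top_center (a point): centre of the top tray (loose, about 0.12 kg), half-way up; same axes as the pile at the start. Formed tray, 200x150 mm over the rim, 34 mm deep, hollow upward; its rim's top is 17 mm above this point and its floor's underside 17 mm below. The rim is 12 mm wide with a skirt below it that stands on the rim below.
- top_ear (a point): centre of the top tray's orange upright grip ear (plate 40 mm long, 8 mm thick, 31 mm tall, standing from the rim up to 28 mm above it), just outside the tray's (-x,-y) corner, with free air beyond and below. Its length runs along the tray's 45 degree direction (x = y of the point's axes, which are the tray's); the 8 mm thickness is across that, so fingers pinch along the direction (1,-1,0). Grey ears at other corners, 12 mm and more lower, belong to the lower trays.
- top_far_corner (a point): foot of the top tray's skirt at the corner (+x,+y) diagonally opposite the ear; the tray tips about this corner while its ear is raised. Tray's axes.
- second_center (a point): centre of the second tray (loose, 0.10 kg, same shape, grey ear at its (-x,+y) corner), half-way up; same axes. A tacky rubber clip on its floor, 64 mm along x and 40 mm along y from the middle, clings with 1.5 to 3 N to a fin that reaches 8 mm below the top tray, near the far corner: lifting the top tray straight up drags this one out with it. Tipping the top tray by 15 to 20 degrees about its far corner draws the fin out of the clip and frees it.
- second_far_corner (a point): top of the second tray's rim at its (+x,+y) corner, where the top tray's far corner stands at the start.
- lid_knob (a point): centre of the black round knob (26 mm across, gripping part 18 mm tall, its top 12 mm above this point) at the middle of the loose wooden lid, z up. The lid (0.22 kg) is a plate 188x138x6 mm (long side along x of its axes) with a 160x110x6 mm plug below that sits in the top tray's mouth with about 5 mm play; the plate's top is 21 mm below the point and the plug's underside 33 mm below, so on the table the point stands 33 mm up. There is bare table to the pile's right (-y).
- spray_can: red spray can, 53 mm wide, 170 tall (mm); origin under its centre; to be left alone
- thinner_can: red can with white cap, 59 mm wide, 118 tall (mm); origin under its centre; to be left alone
- glue_bottle: white bottle with red cap, 40 mm wide, 110 tall (mm); origin under its centre; to be left alone
- wax_tin: round yellow and white tin, 49 mm wide, 40 tall (mm); origin under its centre; to be left alone
- sanding_block: wooden sanding block, 87x112x26 (mm); origin under its centre; to be left alone
- chisel: chisel, 233 mm long, 23 high (mm); origin under its centre; to be left alone
- brush: varnish brush with red handle, 121x157x22 (mm); origin under its centre; to be left alone
- tub: fixed tub of sawdust, 187x228x87 mm, back left; origin under its centre

How it is judged:
By the outcome, as a careful person would: the job done as asked, in the order asked, and still so for the second after the job is handed in, while the arm keeps its last pose, push and grip.
It also fails if it takes over 56 s, if anything falls off the work surface, if the arm or the gripper's body presses on something with over 40 N, if the wrist force passes 120 N, or if a joint passes its speed limit or range.

## Working session

There is one attempt and no reset: what is moved stays moved. The work goes in short steps, Python scripts to look and compute and a tool call to move; the robot and the scene stay as the last step left them, time stands still between calls to the robot, and variables do not carry over. Pictures are saved under pics/ and viewed, at most 10 in all, crops included, and the job is handed in when it is done.

Besides the shell and the picture viewer there is one more tool, called after "Request:" as name(argument=value, ...) on one line, values as JSON. servo_tool: Moves the arm, as the interface text tells. Its arguments: {"type":"object","properties":{"plan":{"type":"array","items":{"type":"array"}},"jaw":{"type":"number"}},"required":["plan"]}

```bash
mkdir -p pics; ls
cat > h.py <<'E'
import numpy as np,cv2
from scipy.spatial.transform import Rotation as R
from cell import r
def rot(o): q=o['orientation']; return R.from_quat([q[1],q[2],q[3],q[0]]).as_matrix()
def proj(c,p): return cv2.projectPoints(np.array(p,float).reshape(-1,3),np.array(c['rvec'],float),np.array(c['tvec'],float),np.array(c['K'],float),None)[0].reshape(-1,2)
def ray(c,uv,z):
    M=cv2.Rodrigues(np.array(c['rvec'],float))[0]; t=np.array(c['tvec'],float).ravel()
    d=M.T@np.linalg.inv(np.array(c['K'],float))@[uv[0],uv[1],1]; o=-M.T@t
    return o+d*(z-o[2])/d[2]
E
python3 - <<'E'
from h import *
np.set_printoptions(precision=4,suppress=True)
cs={}
for n in ['scene','side']:
    c=r.camera(n); cs[n]=c; cv2.imwrite(f'pics/{n}0.png',c['frame'])
    for k in ['lid_knob','top_ear','top_center','pile_center','second_center','top_far_corner']:
        print(n,k,[(np.array(d['xyz']),round(d['confidence'],2)) for d in r.look_for(k,c)[:2]])
    if n=='scene':
        for k in ['spray_can','thinner_can','glue_bottle','wax_tin','sanding_block','chisel','brush','tub']:
            print(n,k,[(np.array(d['xyz']),round(d['confidence'],2)) for d in r.look_for(k,c)[:1]])
o=r.get_obs(); print(o['clock'],rot(o),o['tool_pos'],o['ft_force'],o['gripper_width'])
E
```

```text
pics
scene lid_knob [(array([0.5483, 0.0966, 0.0851]), 0.71)]
scene top_ear [(array([0.4984, 0.0356, 0.0819]), 0.76)]
scene top_center [(array([0.4981, 0.0338, 0.0825]), 0.65)]
scene pile_center [(array([0.5134, 0.035 , 0.0162]), 0.98)]
scene second_center [(array([0.4601, 0.0661, 0.0736]), 0.62), (array([0.5012, 0.0327, 0.0843]), 0.62)]
scene top_far_corner [(array([0.4953, 0.0371, 0.0781]), 0.76), (array([0.4595, 0.0636, 0.07  ]), 0.34)]
scene spray_can [(array([ 0.6937, -0.3238,  0.1093]), 0.7)]
scene thinner_can [(array([ 0.6852, -0.2097,  0.0801]), 0.84)]
scene glue_bottle [(array([ 0.6161, -0.3674,  0.0765]), 0.57)]
scene wax_tin [(array([0.4192, 0.3266, 0.0338]), 0.61)]
scene sanding_block []
scene chisel [(array([ 0.3198, -0.2806,  0.0128]), 0.57)]
scene brush [(array([0.3213, 0.2539, 0.0186]), 0.79)]
scene tub [(array([0.6845, 0.4235, 0.051 ]), 0.94)]
side lid_knob [(array([0.5763, 0.121 , 0.0864]), 0.95), (array([0.5588, 0.1744, 0.0658]), 0.29)]
side top_ear [(array([0.5734, 0.1738, 0.0791]), 0.66)]
side top_center [(array([0.5705, 0.177 , 0.0801]), 0.46)]
side pile_center [(array([0.5825, 0.1792, 0.0167]), 0.68)]
side second_center [(array([0.5586, 0.1788, 0.0668]), 0.41)]
side top_far_corner [(array([0.5754, 0.1749, 0.0794]), 0.55), (array([0.5596, 0.1768, 0.0672]), 0.3)]
1.1 [[ 0.8921 -0.4518  0.    ]
 [-0.4518 -0.8921  0.0001]
 [-0.     -0.0001 -1.    ]] [0.2824 0.5576 0.2533] [ 0.2512  0.6689 -0.0534] 0.08524297052972106
```

View pictures.

View pics/scene0.png

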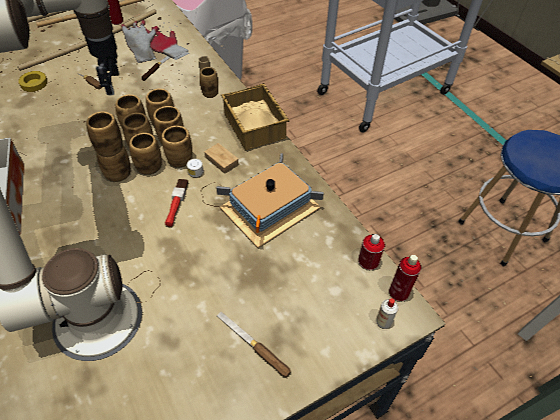

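View pics/side0.png

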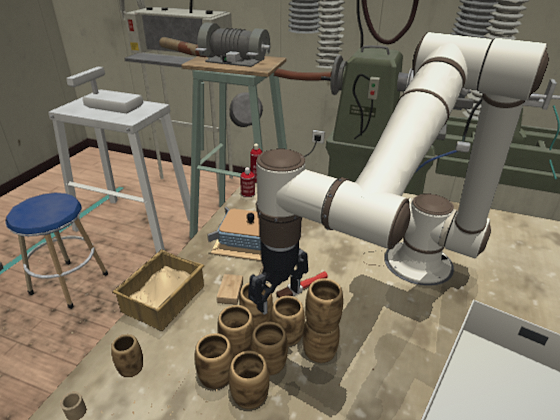

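Run:
```python
import cv2
f=cv2.imread('pics/scene0.png')[145:250,205:330]
cv2.imwrite('pics/crop0.png',cv2.resize(f,(750,630)[0:1]+(600,) if 0 else (714,600),interpolation=cv2.INTER_CUBIC))
f=cv2.imread('pics/side0.png')[195:265,200:270]
cv2.imwrite('pics/crop1.png',cv2.resize(f,None,fx=8,fy=8,interpolation=cv2.INTER_CUBIC))
```

```text
(no output)
```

View pics/crop0.png

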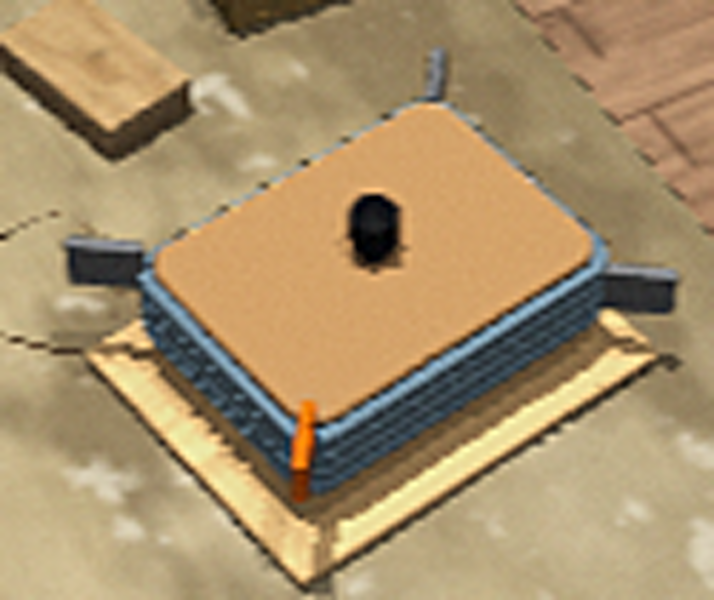

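View pics/crop1.png

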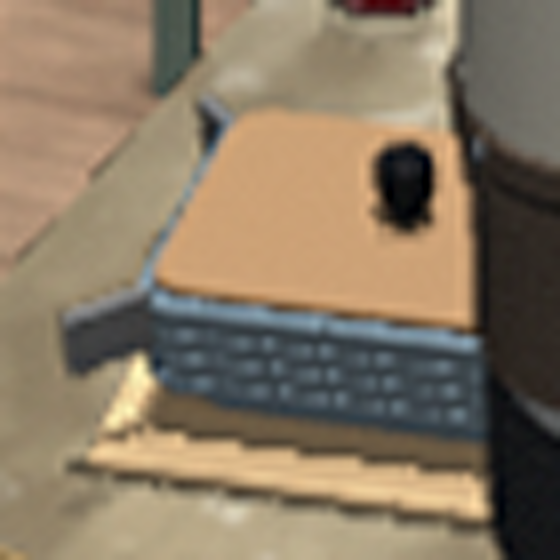

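Run:
```python
from h import *
from scipy.optimize import least_squares
np.set_printoptions(precision=4,suppress=True)
c=r.camera('scene'); s=r.camera('side')
f=lambda u,v:(205+(u+.5)/5.712-.5,145+(v+.5)/5.714-.5)
g=lambda u,v:(200+(u+.5)/8-.5,195+(v+.5)/8-.5)
# local points rel. to pile centre (board top)
obs=[(c,f(308,582),(-.118,-.093,0)),(c,f(90,352),(-.118,.093,0)),(c,f(657,356),(.118,-.093,0)),
 (c,f(374,228),(0,0,.097)),
 (s,g(405,185),(0,0,.097)),(s,g(78,464),(.118,.093,0))]
def res(p):
    R2=R.from_euler('z',p[2]).as_matrix(); out=[]
    for cam,uv,l in obs:
        l=np.array(l)
        if l[2]>.05: l=l+[0,0,p[3]]
        out.append(proj(cam,R2@l+[p[0],p[1],.01])[0]-uv)
    return np.ravel(out)
q=least_squares(res,[.57,.11,.1,0]); print(q.x,np.degrees(q.x[2]));print(q.fun.reshape(-1,2))
for uv in obs: print(ray(uv[0],uv[1],.01 if uv[2][2]<.05 else .107))
print('ear at z.108 top',ray(c,f(308,405),.108),'bottom outer .077',ray(c,f(301,495),.077))
p=q.x;R2=R.from_euler('z',p[2]).as_matrix()
for l in [(-.1,-.075,.0825)]: print('corner',R2@np.array(l)+[p[0],p[1],.01])
```

```text
[ 0.5543  0.101   0.1672 -0.0043] 9.577194361828715
[[-0.5081  0.0613]
 [-1.15   -0.227 ]
 [ 1.0814 -1.4132]
 [ 0.1955  0.3682]
 [-0.126  -0.3478]
 [ 0.5008 -1.0597]]
[ 0.4547 -0.0109  0.01  ]
[0.425  0.1706 0.01  ]
[0.6803 0.0259 0.01  ]
[0.5525 0.0991 0.107 ]
[0.5504 0.1085 0.107 ]
[0.654  0.2179 0.01  ]
ear at z.108 top [0.471  0.0169 0.108 ] bottom outer .077 [ 0.4539 -0.007   0.077 ]
corner [0.4681 0.0104 0.0925]
```

Request:
servo_tool(plan=[[[1.1,0.7,0],0],[[3.4,2.1,0],0],[[6.7,4.3,0],0],[[10,6.4,0],0],[[13.4,8.5,0],0],[[16.8,10.7,0],0],[[20.2,12.8,0],0],[[23.5,15,0],0],[[27,17.1,0],0],[[30.2,19.2,0],0],[[33,21,0],0],[[35,22.2,0],0]], jaw=0)

```text
clock: 2.2
tool_pos: [0.495, 0.1981, 0.2536]
orientation: [0.0, 0.972, -0.233, 0.0]
ft_force: [0.6, 0.4, -0.1]
gripper_width: 0.0852
gripper_force: 0.0
```

Request:
servo_tool(plan=[[[2,1.4,1],0],[[4.5,3,2.5],0],[[7,4.5,4],0],[[8.8,5.7,5],0],[[9.8,6.3,5.5],0],[[9.8,6.3,5.5],0]])

```text
clock: 2.7
tool_pos: [0.5533, 0.0985, 0.1969]
orientation: [0.001, 0.972, -0.234, -0.001]
ft_force: [-0.6, 0.2, -0.1]
gripper_width: 0.0851
gripper_force: 0.0
```

Run:
```python
from h import *
np.set_printoptions(precision=4,suppress=True)
c=r.camera('wrist'); cv2.imwrite('pics/w1.png',c['frame'])
print([(np.array(d['xyz']),d['confidence']) for d in r.look_for('lid_knob',c)[:2]])
print([(np.array(d['xyz']),d['confidence']) for d in r.look_for('top_ear',c)[:2]])
o=r.get_obs(); print(o['clock'],o['tool_pos'],rot(o),o['ft_force'])
print(proj(c,[[.553,.101,.119],[.553,.101,.107]]))
```

```text
[(array([0.5645, 0.1008, 0.087 ]), 0.85)]
[(array([0.5654, 0.0422, 0.0776]), 0.58)]
2.85 [0.5533 0.1013 0.199 ] [[ 0.8923 -0.4514  0.0011]
 [-0.4514 -0.8923  0.0004]
 [ 0.0008 -0.0009 -1.    ]] [-0.5283  1.0716 -0.5287]
[[277.3113 227.4642]
 [277.4594 222.2218]]
```

View pics/w1.png

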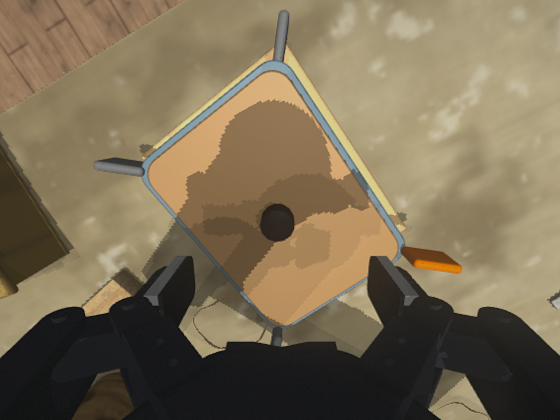

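Run:
```python
from h import *
np.set_printoptions(precision=4,suppress=True)
c=r.camera('wrist'); s=r.camera('scene'); 
for z in [.107,.115,.119]: print(z,'knobtop wrist',ray(c,(277,221),z),'scene',ray(s,(205+374/5.712,145+199/5.714),z))
for z in [.1,.104,.108]:
  print(z,'ear wrist',ray(c,(461,269),z),ray(c,(412,262),z),'scene',ray(s,(205+306/5.712,145+403/5.714),z))
for uv in [(146,163),(284,50),(403,243),(279,325)]: print('rim corner',ray(c,uv,.08))
# lid corners plate top .086
for uv in [(148,170),(277,70)]: print(ray(c,uv,.084))
for uv in [(218,315),(290,375)]: print('chisel',ray(s,uv,.01))
```

```text
0.107 knobtop wrist [0.5538 0.1042 0.107 ] scene [0.5622 0.1139 0.107 ]
0.115 knobtop wrist [0.5561 0.1029 0.115 ] scene [0.5586 0.1076 0.115 ]
0.119 knobtop wrist [0.5572 0.1022 0.119 ] scene [0.5568 0.1044 0.119 ]
0.1 ear wrist [ 0.4451 -0.0126  0.1   ] [0.4696 0.0217 0.1   ] scene [0.474  0.0222 0.1   ]
0.104 ear wrist [ 0.4482 -0.0111  0.104 ] [0.4722 0.0226 0.104 ] scene [0.4725 0.0194 0.104 ]
0.108 ear wrist [ 0.4512 -0.0096  0.108 ] [0.4748 0.0234 0.108 ] scene [0.4711 0.0166 0.108 ]
rim corner [0.6393 0.1818 0.08  ]
rim corner [0.6628 0.0431 0.08  ]
rim corner [0.4775 0.0181 0.08  ]
rim corner [0.4512 0.1548 0.08  ]
[0.6334 0.1817 0.084 ]
[0.6524 0.0542 0.084 ]
chisel [ 0.2665 -0.1447  0.01  ]
chisel [ 0.346  -0.3641  0.01  ]
```

Request:
servo_tool(plan=[[[0.1,-0.1,1],0],[[0.2,-0.2,3],0],[[0.2,-0.3,5],0],[[0.2,-0.3,6.8],0],[[0.2,-0.3,8],0],[[0.2,-0.3,8.5],0],[[0.2,-0.3,8.5],0]])

```text
clock: 3.53
tool_pos: [0.5555, 0.1029, 0.1118]
orientation: [0.001, 0.973, -0.232, -0.001]
ft_force: [-0.1, 0.6, 0.7]
gripper_width: 0.0856
gripper_force: 0.0
```

Request:
servo_tool(plan=[[[0,0,0],0],[[0,0,0],0],[[0,0,0],0],[[0,0,0],0],[[0,0,0],0],[[0,0,0],0],[[0,0,0],0],[[0,0,0],0]], jaw=1)

```text
clock: 4.2
tool_pos: [0.5565, 0.1025, 0.1142]
orientation: [0.0, 0.973, -0.232, 0.0]
ft_force: [-1.6, -1.1, 5.5]
gripper_width: 0.0238
gripper_force: 58.9
```

Request:
servo_tool(plan=[[[0,0,-0.3],0],[[0,0,-0.8],0],[[0,0,-1.6],0],[[0,0,-2.6],0],[[0,0,-4],0],[[0,0,-5.5],0],[[0,0,-7],0],[[0,0,-8],0],[[0,0,-8.5],0],[[0,0,-8.5],0]])

```text
clock: 5.03
tool_pos: [0.557, 0.103, 0.1999]
orientation: [-0.001, 0.973, -0.232, 0.001]
ft_force: [-0.1, 0.6, -2.1]
gripper_width: 0.0243
gripper_force: 58.9
```

Run:
```python
from h import *
c=r.camera('scene'); w=r.camera('wrist'); o=r.get_obs(); print(o['clock'],o['tool_pos'],o['ft_force'],o['gripper_width'],rot(o))
cv2.imwrite('pics/lift.png',np.hstack([cv2.resize(c['frame'][110:290,180:430],(400,288)),cv2.resize(w['frame'],(384,288))]))
```

```text
5.1333 [0.55593015 0.10261838 0.19786411] [ 0.18741792  0.42752124 -1.71336983] 0.023852358741844302 [[ 8.91982991e-01 -4.52067953e-01 -9.53386526e-04]
 [-4.52068057e-01 -8.91983441e-01  1.15927951e-04]
 [-9.02812305e-04  3.27589834e-04 -9.99999539e-01]]
```

View pics/lift.png

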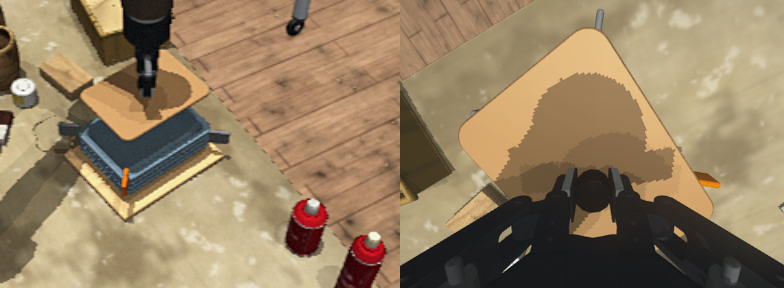

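Request:
servo_tool(plan=[[[0.3,0.8,0],0],[[0.9,2.6,0],0],[[1.8,5.4,0],0],[[2.9,8.7,0],0],[[3.9,12,0],0],[[5,15.2,0],0],[[6,18.3,0],0],[[6.9,20.9,0],0],[[7.4,22.6,0],0],[[7.7,23.4,0],0],[[7.7,23.4,0],0]])

```text
clock: 6.05
tool_pos: [0.5184, -0.1427, 0.1974]
orientation: [0.0, 0.972, -0.234, -0.001]
ft_force: [-1.1, 0.6, -2.8]
gripper_width: 0.0234
gripper_force: 59.1
```

Request:
servo_tool(plan=[[[0,0,1],0],[[0,0,3],0],[[0,0,5.5],0],[[0,0,8],0],[[0,0,10.3],0],[[0,0,12.2],0],[[0,0,13.6],0],[[0,0,14.3],0],[[0,0,14.7],0],[[0,0,15],0],[[0,0,15.2],0],[[0,0,15.2],0]])

```text
clock: 7.05
tool_pos: [0.5197, -0.1407, 0.0466]
orientation: [-0.0, 0.973, -0.232, 0.0]
ft_force: [0.1, -1.1, -1.8]
gripper_width: 0.024
gripper_force: 59.1
```

Still hanging; about 6 mm to go. Descend slowly.

Request:
servo_tool(plan=[[[0,0,0.15],0],[[0,0,0.3],0],[[0,0,0.4],0],[[0,0,0.5],0],[[0,0,0.5],0]])

```text
clock: 7.47
tool_pos: [0.5193, -0.1409, 0.0413]
orientation: [-0.0, 0.973, -0.232, -0.0]
ft_force: [0.2, -0.2, -1.9]
gripper_width: 0.0239
gripper_force: 59.1
```

Request:
servo_tool(plan=[[[0,0,0.1],0],[[0,0,0.15],0],[[0,0,0.15],0]])

```text
clock: 7.72
tool_pos: [0.5195, -0.1409, 0.0403]
orientation: [0.0, 0.973, -0.232, 0.0]
ft_force: [-1.4, 0.6, 2.7]
gripper_width: 0.0236
gripper_force: 59.6
```

Request:
servo_tool(plan=[[[0,0,0],0],[[0,0,0],0],[[0,0,0],0],[[0,0,0],0],[[0,0,0],0],[[0,0,0],0]], jaw=0)

```text
clock: 8.22
tool_pos: [0.5194, -0.1409, 0.0398]
orientation: [0.0, 0.973, -0.232, 0.0]
ft_force: [0.5, 0.9, 0.9]
gripper_width: 0.0854
gripper_force: 0.0
```

Request:
servo_tool(plan=[[[0,0,-0.5],0],[[0,0,-2],6],[[0,0,-4.5],12],[[0,0,-7.5],18],[[0,0,-10.5],24],[[0,0,-13.5],30],[[0,0,-15.5],36],[[0,0,-16.5],42],[[0,0,-16.5],48]])

```text
clock: 8.97
tool_pos: [0.5209, -0.141, 0.2087]
orientation: [-0.002, 0.793, -0.61, 0.003]
ft_force: [0.5, 0.1, -0.2]
gripper_width: 0.0855
gripper_force: 0.0
```

Run:
```python
from h import *
o=r.get_obs(); print(o['clock'],o['tool_pos'],rot(o),o['joint_pos'],o['gripper_width'])
```

```text
8.9667 [ 0.52085257 -0.14104446  0.20869684] [[ 2.56619668e-01 -9.66485760e-01  7.18485760e-03]
 [-9.66509639e-01 -2.56629806e-01 -5.10877661e-04]
 [ 2.33760459e-03 -6.81313286e-03 -9.99974058e-01]] [ 3.66082295e-02  2.75026871e-01 -2.73680137e-01  9.10599064e-04
 -1.01492810e+00  2.22445840e-01] 0.08549686293247025
```

Request:
servo_tool(plan=[[[-0.5,0,0],5],[[-2,0.2,0],11],[[-4,0.5,0],18],[[-6.5,0.7,0],24],[[-9,1,0],31],[[-11.5,1.3,0],37],[[-13.6,1.5,0],43],[[-15,1.7,0],48],[[-15.8,1.8,0],50.3],[[-15.8,1.8,0],50.3]])

```text
clock: 9.8
tool_pos: [0.4601, 0.008, 0.2053]
orientation: [0.0, -0.461, 0.887, 0.0]
ft_force: [-0.2, -0.5, 0.6]
gripper_width: 0.0854
gripper_force: 0.0
```

Run:
```python
from h import *
np.set_printoptions(precision=4,suppress=True)
c=r.camera('wrist'); cv2.imwrite('pics/w2.png',c['frame'])
s=r.camera('scene')
print([(np.array(d['xyz']),d['confidence']) for d in r.look_for('top_ear',c)[:2]])
o=r.get_obs(); print(o['clock'],o['tool_pos'],rot(o),o['joint_pos'])
M=((c['frame'].astype(int)*[0,0,1]).sum(2)>150)&(c['frame'][...,0]<70)
v,u=np.nonzero(M); print(len(u),u.mean(),v.mean(),u.min(),u.max(),v.min(),v.max(), ray(c,(u.mean(),v.mean()),.108))
```

```text
[(array([0.5172, 0.0856, 0.0453]), 0.68)]
9.95 [0.4609 0.0067 0.2051] [[-0.575  -0.8181  0.0004]
 [-0.8181  0.575   0.    ]
 [-0.0003 -0.0003 -1.    ]] [ 0.3687  0.1497 -0.4511  0.0002 -0.9696 -0.9814]
1202 475.10149750415974 248.955074875208 274 521 192 299 [0.3461 0.1202 0.108 ]
```

View pics/w2.png

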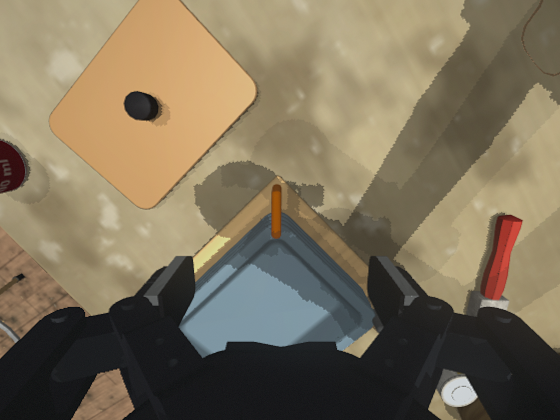

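Run:
```python
from h import *
np.set_printoptions(precision=4,suppress=True)
c=r.camera('wrist'); o=r.get_obs()
F=c['frame'].astype(int);M=(F[...,2]>120)&(F[...,0]<60)&(F[...,2]-F[...,1]>60); M[:,:240]=0;M[:,310:]=0
for v in range(180,245,6): u=np.nonzero(M[v])[0]; print(v,u.min() if len(u) else '',u.max() if len(u) else '')
for uv in [(277,185),(277,238)]:
    for z in [.108,.077]:
        p=ray(c,uv,z); print(uv,z,p,(rot(o).T@(p-o['tool_pos'])))
```

```text
180  
186  
192 278 279
198 274 280
204 274 281
210 274 281
216 274 281
222 274 281
228 274 281
234  
240  
(277, 185) 0.108 [ 0.4479 -0.0167  0.108 ] [ 0.0265 -0.0027  0.0969]
(277, 185) 0.077 [ 0.4518 -0.012   0.077 ] [ 0.0204 -0.0031  0.128 ]
(277, 238) 0.108 [0.4729 0.0186 0.108 ] [-0.0167 -0.0029  0.097 ]
(277, 238) 0.077 [0.4802 0.0283 0.077 ] [-0.0289 -0.0033  0.128 ]
```

Request:
servo_tool(plan=[[[0.1,-0.1,1],0],[[0.3,-0.2,3],0],[[0.5,-0.3,5.5],0],[[0.5,-0.3,8],0],[[0.5,-0.3,9.6],0],[[0.5,-0.3,10.3],0],[[0.5,-0.3,10.5],0],[[0.5,-0.3,10.5],0]])

```text
clock: 10.67
tool_pos: [0.4607, 0.0008, 0.0998]
orientation: [-0.0, -0.46, 0.888, -0.0]
ft_force: [-0.3, -0.1, -0.2]
gripper_width: 0.0855
gripper_force: 0.0
```

Request:
servo_tool(plan=[[[0,0,0],0],[[0,0,0],0],[[0,0,0],0],[[0,0,0],0],[[0,0,0],0],[[0,0,0],0],[[0,0,0],0],[[0,0,0],0]], jaw=0.85)

```text
clock: 11.33
tool_pos: [0.4603, 0.0012, 0.0999]
orientation: [0.0, -0.461, 0.888, -0.0]
ft_force: [0.0, 0.2, -0.1]
gripper_width: 0.0123
gripper_force: 0.0
```

Request:
servo_tool(plan=[[[0,0,0],0],[[0,0,0],0],[[0,0,0],0]], jaw=0.92)

```text
clock: 11.58
tool_pos: [0.4604, 0.0011, 0.0999]
orientation: [0.0, -0.46, 0.888, -0.0]
ft_force: [-0.3, -0.6, 0.3]
gripper_width: 0.0078
gripper_force: 31.7
```

Request:
servo_tool(plan=[[[0,0,0],0],[[0,0,0],0],[[0,0,0],0]], jaw=0.908)

```text
clock: 11.83
tool_pos: [0.4604, 0.0011, 0.0999]
orientation: [0.0, -0.461, 0.888, -0.0]
ft_force: [0.5, 0.1, 1.1]
gripper_width: 0.0078
gripper_force: 8.0
```

Request:
servo_tool(plan=[[[0,0,-0.2],0],[[-0.1,0,-0.5],0],[[-0.1,0,-0.8],0],[[-0.2,0,-1.1],0],[[-0.2,0,-1.4],0],[[-0.3,0,-1.7],0],[[-0.3,0,-2],0],[[-0.35,0,-2.3],0],[[-0.35,0,-2.3],0]])

```text
clock: 12.58
tool_pos: [0.4626, 0.0041, 0.1235]
orientation: [0.0, -0.461, 0.888, -0.0]
ft_force: [-0.6, 0.3, -0.6]
gripper_width: 0.0081
gripper_force: 7.1
```

Run:
```python
from h import *
c=r.camera('scene'); w=r.camera('side'); o=r.get_obs(); print(o['clock'],o['tool_pos'],o['ft_force'],o['ft_torque'])
cv2.imwrite('pics/peel1.png',np.hstack([cv2.resize(c['frame'][140:260,200:340],None,fx=3,fy=3,interpolation=2),cv2.resize(w['frame'][180:300,180:300],None,fx=3,fy=3,interpolation=2)]))
```

```text
12.6833 [0.46243597 0.0040497  0.12304235] [-0.37995139 -0.31266339  0.16040594] [-0.00067184 -0.02141388  0.01349874]
```

View pics/peel1.png

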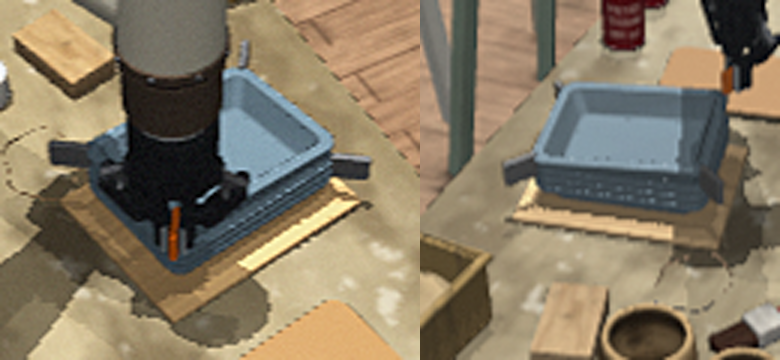

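Request:
servo_tool(plan=[[[-0.15,0,-0.5],0],[[-0.3,0,-1.1],0],[[-0.5,0,-1.8],0],[[-0.7,0,-2.5],0],[[-0.95,0,-3.2],0],[[-1.2,0,-3.9],0],[[-1.45,0,-4.6],0],[[-1.7,0,-5.2],0],[[-1.85,0,-5.7],0],[[-1.85,0,-5.7],0]])

```text
clock: 13.52
tool_pos: [0.4738, 0.0196, 0.1811]
orientation: [0.001, -0.461, 0.888, -0.0]
ft_force: [0.9, 0.3, -0.6]
gripper_width: 0.0081
gripper_force: 7.2
```

Run:
```python
from h import *
c=r.camera('scene'); w=r.camera('side'); o=r.get_obs(); print(o['clock'],o['tool_pos'],o['ft_force'],o['ft_torque'])
cv2.imwrite('pics/peel2.png',np.hstack([cv2.resize(c['frame'][130:250,200:340],None,fx=3,fy=3,interpolation=2),cv2.resize(w['frame'][180:300,180:300],None,fx=3,fy=3,interpolation=2)]))
```

```text
13.6167 [0.47328644 0.01931284 0.18006368] [-0.57698932  0.22441217 -0.58945727] [ 0.08565912 -0.22173773 -0.11232964]
```

View pics/peel2.png

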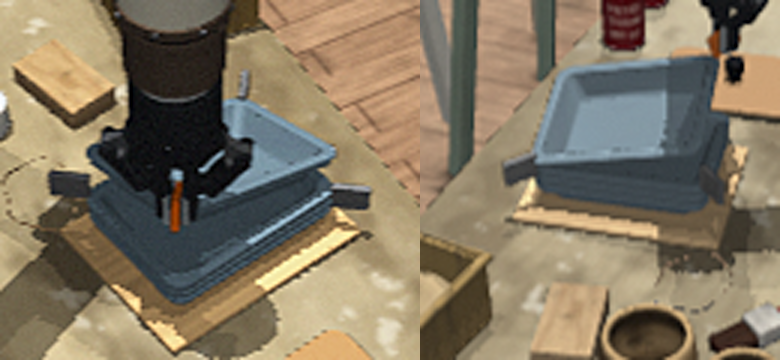

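Request:
servo_tool(plan=[[[0,0,0],0],[[0,0,0],0],[[0,0,0],0],[[0,0,-0.3],0],[[0,0,-0.8],0],[[0,0,-1.5],0],[[0,0,-2.5],0],[[0,0,-3.7],0],[[0,0,-4.6],0],[[0,0,-5],0],[[0,0,-5],0]], jaw=1)

```text
clock: 14.53
tool_pos: [0.4734, 0.0192, 0.231]
orientation: [0.001, -0.461, 0.888, -0.0]
ft_force: [0.1, -0.6, -1.7]
gripper_width: 0.0071
gripper_force: 58.5
```

Run:
```python
from h import *
np.set_printoptions(precision=4,suppress=True)
c=r.camera('scene'); s=r.camera('side'); o=r.get_obs(); print(o['clock'],o['tool_pos'],o['ft_force'],o['ft_torque'],o['gripper_width'],o['gripper_force'])
cv2.imwrite('pics/h1.png',c['frame']);cv2.imwrite('pics/h1s.png',s['frame'])
for uv in [(222,94),(288,117),(267,82),(242,128)]: print('tub',ray(c,uv,.087))
print('tub foot',ray(c,(243,147),0),ray(c,(288,137),0))
yaw=np.radians(9.5);R2=R.from_euler('z',yaw).as_matrix();C=np.array([.557,.103,0])
for l in [(.1,.075,.068),(.108,.083,.084)]: print(R2@np.array(l)+C)
```

```text
14.6333 [0.4726 0.019  0.2296] [-0.9716 -0.1725 -1.7166] [-0.0947  0.1025 -0.0068] 0.007228852269520193 58.46983194351196
tub [0.6199 0.5495 0.087 ]
tub [0.7553 0.3412 0.087 ]
tub [0.785 0.534 0.087]
tub [0.601 0.366 0.087]
tub foot [0.6031 0.3698 0.    ] [0.7578 0.3395 0.    ]
[0.6432 0.1935 0.068 ]
[0.6498 0.2027 0.084 ]
```

Request:
servo_tool(plan=[[[-0.5,0,0],0],[[-1.5,0,0.2],0],[[-3,0,0.5],0],[[-5,0,0.9],0],[[-7,0,1.4],0],[[-8.7,0,1.8],0],[[-9.6,0,2],0],[[-10,0,2],0],[[-10,0,2],0]])

```text
clock: 15.38
tool_pos: [0.5307, 0.1017, 0.2089]
orientation: [-0.001, -0.461, 0.887, 0.0]
ft_force: [-0.5, -0.2, -0.2]
gripper_width: 0.0069
gripper_force: 58.4
```

Request:
servo_tool(plan=[[[0,0,0.2],0],[[0,0,0.5],0],[[0,0,0.8],0],[[0,0,1.0],0],[[0,0,1.0],0]])

```text
clock: 15.8
tool_pos: [0.5305, 0.1005, 0.1999]
orientation: [0.0, -0.46, 0.888, -0.0]
ft_force: [-0.7, -0.3, -0.1]
gripper_width: 0.0072
gripper_force: 58.7
```

Request:
servo_tool(plan=[[[0,0,0.2],0],[[0,0,0.5],0],[[0,0,0.8],0],[[0,0,1.0],0],[[0,0,1.0],0]])

```text
clock: 16.22
tool_pos: [0.531, 0.1009, 0.1899]
orientation: [0.001, -0.46, 0.888, -0.0]
ft_force: [-1.5, -2.2, 3.2]
gripper_width: 0.007
gripper_force: 58.8
```

Request:
servo_tool(plan=[[[0.1,0,0.2],0],[[0.25,0,0.5],0],[[0.5,0,0.9],0],[[0.7,0,1.3],0],[[0.9,0,1.7],0],[[1.0,0,2.0],0],[[1.0,0,2.0],0]])

```text
clock: 16.8
tool_pos: [0.5243, 0.0922, 0.1689]
orientation: [-0.001, -0.46, 0.888, 0.0]
ft_force: [-0.0, -2.0, 3.7]
gripper_width: 0.0069
gripper_force: 58.5
```

Request:
servo_tool(plan=[[[0.1,0,0.2],0],[[0.3,0,0.6],0],[[0.5,0,1.0],0],[[0.7,0,1.5],0],[[0.9,0,1.9],0],[[1.1,0,2.3],0],[[1.1,0,2.5],0],[[1.1,0,2.5],0]])

```text
clock: 17.47
tool_pos: [0.5184, 0.0837, 0.1443]
orientation: [-0.0, -0.461, 0.888, 0.0]
ft_force: [0.6, 1.2, 1.9]
gripper_width: 0.0074
gripper_force: 58.5
```

Run:
```python
from h import *
c=r.camera('scene'); w=r.camera('side'); o=r.get_obs(); print(o['clock'],o['tool_pos'],o['ft_force'],o['ft_torque'])
cv2.imwrite('pics/lev.png',np.hstack([cv2.resize(c['frame'][130:250,200:340],None,fx=3,fy=3,interpolation=2),cv2.resize(w['frame'][180:300,180:300],None,fx=3,fy=3,interpolation=2)]))
```

```text
17.5667 [0.51840809 0.08374833 0.14464842] [ 2.06048779 -0.22250913  2.24448099] [ 0.44030815 -0.83499606 -0.18045886]
```

Request:
servo_tool(plan=[[[0,0,-0.3],0],[[0,0,-0.9],0],[[0,0,-1.8],0],[[0,0,-3],0],[[0.2,0,-4.5],0],[[0.8,0,-6],0],[[1.7,0,-7.5],0],[[2.9,0,-9],0],[[4.1,0,-10.5],0],[[5.3,0,-12],0],[[6.5,0,-13.5],0],[[7.6,0,-15],0]])

```text
clock: 18.57
tool_pos: [0.4729, 0.0206, 0.2956]
orientation: [-0.001, -0.461, 0.888, 0.0]
ft_force: [0.2, 0.9, -1.4]
gripper_width: 0.0073
gripper_force: 58.4
```

Request:
servo_tool(plan=[[[0.9,0,-1.2],0],[[1.6,0,-2.1],0],[[2.1,0,-2.7],0],[[2.3,0,-3],0],[[2.3,0,-3],0],[[2.3,0,-3],0]])

```text
clock: 19.07
tool_pos: [0.4612, 0.0029, 0.3242]
orientation: [-0.001, -0.461, 0.888, 0.0]
ft_force: [-0.0, -0.2, -1.0]
gripper_width: 0.0074
gripper_force: 58.4
```

Run:
```python
from h import *
c=r.camera('scene'); w=r.camera('side'); o=r.get_obs(); print(o['clock'],o['tool_pos'],o['ft_force'],o['ft_torque'],o['gripper_width'])
cv2.imwrite('pics/fin.png',np.hstack([cv2.resize(c['frame'][80:270,190:350],None,fx=2.5,fy=2.5,interpolation=2),cv2.resize(w['frame'][110:300,180:330],None,fx=2.5,fy=2.5,interpolation=2)]))
```

```text
19.1667 [0.4612658  0.0029648  0.32387887] [-0.1112652  -0.76193249 -1.01155113] [-0.11845317  0.10658202 -0.05128944] 0.007478675127953566
```

View pics/fin.png

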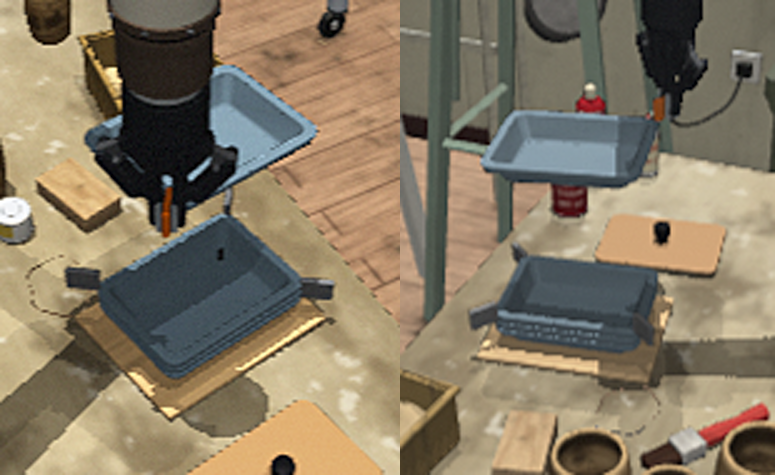

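The final picture shows the top tray nearly level, well above the pile. The second tray is seated with its clip at (220,253), and the lid lies flat on the table.

```bash
python3 -c "
from cell import r
print(r.hand_in())"
```

```text
the job is handed in; nothing more can be done
None
```

The job is handed in: the lid lies flat on the bare table to the right of the pile, and the top tray was peeled off ear-first. The arm is holding it nearly level about 20 cm above the pile, with the second tray still seated. To level it after the peel, I pressed its underside lightly (about 5 N) on a grey ear of one of the lower trays.

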